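Right the stain bottle and lean the clog sole to dry

ROBOT

A 6-joint arm with a two-finger parallel gripper is mounted at the origin on the work surface. World frame = base frame: x ahead of the robot, y to its left, z up, the work surface at z = 0. Lengths are in m, angles in rad, forces in N, time in s.
With the tool pointing down it reaches from about 0.3 to 1 m from the base axis. Payload 5.1 kg.
Tool frame: the origin (TCP) lies midway between the tips of the shut fingers; the grasp point (between the pads) lies ctrl.grip_depth behind it (ctrl.grip_depth is the distance from the TCP to the grasp point, in m); z points along the fingers, y is the line along which they close (so a half turn about z gives the same grasp; the last joint's range is limited). The gripper opens to 95 mm and grips with 3 to 60 N. Pads are 20 mm wide; open, the fingers measure 119 mm over their backs; the gripper's body (75 mm by 180 mm) begins 59 mm behind the grasp point.
Start: joints at [-1.352, 0.124, 1.65, -0, 1.367, -0.083], TCP at [0.193, -0.621, 0.215] pointing down, gripper open.
Joint ranges: [-2.61, 2.61], [-1.02, 2.33], [0.03, 2.71], [-1.35, 4.49], [0.32, 2.68], [-2.91, 2.91]. Speed limits (rad/s): [2.57, 2.57, 3.14, 3.14, 3.14, 3.14].

INTERFACE

Orientations are given as a rotation vector (axis times angle).
In Python, from workcell import ctrl gives the robot as it stands.
- The arm moves only by the tool drive_tool, never from a script. Its argument "motion" is a list of rows, each an object with "hand": the opening, from 0 (shut) to 1 (fully open); "delta_pos": the shift along the tool's x, y, z in mm, a list of three; "delta_rot": the turn, a rotation vector about the tool's x, y, z in rad, a list of three. A call has 1 to 5 rows; each row is the pose to reach, as a shift and turn from the pose commanded when the call began, along the tool's axes at that moment; what a row does not reach only later rows make up. A row lasts 1/8 s, in which the tool goes at most 62.5 mm and 10.7 degrees, less where a joint would pass 70% of its speed; a pose out of reach is approached as far as the arm can. A call with a gripper value outside its range is refused whole. The fingers move at their own pace and stop on an object; "newtons" is the grip in N (left out, the last holds). Time passes only in rows, so rows that repeat a pose let the fingers close. It gives the time, the measured TCP pose, the force, the opening and the grip force at its end, in the units of the state.
- ctrl.state(): the state, without advancing time (a new reading comes with each control period).
- ctrl.camera(name): name is "side" or "top" or "wrist"; returns a dict with "color" (384x512x3 uint8, red, green, blue), "depth" (384x512 float32, m along the optical axis (not along the pixel's ray), 0 where there is no reading), "fx", "fy", "cx", "cy" (pixels), "T" (4x4, takes a point from camera to world coordinates). Camera axes: x right, y up, looking along -z (the intrinsics and any distortion apply to the point x, -y, -z); pixel columns grow to the right and rows downward; lengths in m; the calibration is good to about 2 mm. A picture is of the moment at which its call begins.
- ctrl.hand_in(): hands the job in; it is judged then, once.
The state is a dict: "time": time; "q": joint angles; "joint_vel": joint speeds; "joint_torque": joint torques, N m; "ee_pos": TCP position; "ee_rot": TCP orientation; "wrist_force": force on the tool from outside, world axes, zero at the start; "moment": the same for the moment, N m; "gripper_width": opening from 0.0 (shut) to 1.0 (fully open); "gripper_force": force on a finger pad.
Only numpy, scipy, OpenCV 4.12 (cv2) and the standard library are available. Lean on these libraries where they do the work, as an engineer would, in place of code of your own. Each camera call takes 0.05 s, during which the arm holds its last target. There are 200 camera calls.

TASK

The small square bottle of wood stain has toppled on the shoemaker's bench: first stand it upright again on the middle of its round steel drip plate, setting it down rather than dropping it. Then lean the wooden clog sole against the drying bar: heel end on the bench, toe end slanting up past the bar, and let it rest there. Leave the other things on the bench where they are.

Things in the scene. Friction and masses are not known exactly. Their poses are not given: they have to be found in the camera images.
- bottle: the toppled square amber glass bottle with a black cap, closed, lying on its side at the start: 170 mm tall, square body 52 mm wide and 110 mm high (sides along its x and y axes), above it a round shoulder and neck and a cap 30 mm in diameter; about 0.3 kg. Origin at the centre of its underside; its z axis runs from base to cap.
- plate: round flat dark steel drip plate fixed to the bench, 120 mm in diameter, 6 mm high with no rim. Origin at the centre of its underside, z up.
- sole: flat sole of a clog, pale wood, 240 mm long, 16 mm thick, flat at the start, 0.2 kg. Along its x: heel 62 mm wide (x -120 to -50 mm, end cut straight over 45 mm), parallel-sided waist 50 mm wide (x -50 to +28 mm, the place to hold), round toe part up to 84 mm wide (to x +120 mm). Origin mid-length, in the middle of the underside; x points to the toe, z up through the thickness.
- sole_heel (a point): middle of the heel end's edge on the underside of the sole, axes as the sole's
- sole_toe (a point): tip of the toe on the underside of the sole, axes as the sole's
- rail: drying bar fixed to the bench: a horizontal wooden round bar, 14 mm in diameter and 240 mm long, along its y axis, on a post at each end, open beneath. Origin on the bench under the middle of the bar; x points across the bar, z up.
- rail_mid (a point): middle of the bar, on its axis, 150 mm above the bench; axes as the rail's
- mug: bystander: clear glass mug, 90 mm high. Origin at the centre of its underside
- jar: bystander: clear jar with a steel lid, 80 mm high. Origin at the centre of its underside
- can: bystander: metal can, 75 mm high. Origin at the centre of its underside
- tall_bottle: bystander: green glass bottle standing upright, 230 mm high, 72 mm in diameter. Origin at the centre of its underside
- tin: bystander: flat dark polish tin, 72 mm in diameter, 26 mm high. Origin at the centre of its underside
- brush: bystander: brush lying on the bench; x runs along it towards the bristles
Mind the look-alikes: they are no part of the job. There is more than one size of the bottle; the job needs the smaller.

How it is judged:
On the way, in this order (a step that is already met when the one before it is completed fails the run):
1. the bottle stands upright and free on its drip plate (angle between bottle's own z axis and vertical below 0.1 rad and horizontal distance between bottle and plate below 0.033 m and z of bottle in the frame of plate between 0.003 and 0.01 m and linear speed of bottle below 0.03 m/s and contact force between the fingers and bottle below 0.02 N), for 0.2 s.
2. the sole leans on the bar, heel on the bench, toe up, let go (angle between sole's own x axis and vertical between 0.08 and 0.85 rad and contact force between sole and rail above 0.03 N and height (world z) of sole_heel below 0.025 m and height (world z) of sole_toe above 0.155 m and linear speed of sole below 0.03 m/s and contact force between the fingers and sole below 0.02 N), for 0.2 s.
At the end, for the whole second after the job is handed in: Bottle upright within 0.1 rad on the plate, within 33 mm of its centre; sole touching the bar, heel edge under 25 mm and toe tip over 155 mm above the bench, its length 0.08 to 0.85 rad from vertical; both at rest (under 0.03 m/s) and free of the fingers (all of step 1 and all of step 2).
It fails at once if the bottle is dropped or knocked: it moves faster than 0.45 m/s with the fingers off it (linear speed of bottle above 0.45 m/s and contact force between the fingers and bottle below 0.01 N).
It fails at once if another thing on the bench is shifted by more than 40 mm or knocked over (distance of any of mug, jar, can, tall_bottle, tin, brush from where it was at the start of the episode above 0.04 m or angle between any of mug, jar, can, tall_bottle, tin's own z axis and vertical above 0.5 rad).
It also fails if it takes over 54 s, if anything falls off the work surface, if the arm or the gripper's body presses on something with over 40 N, if the wrist force passes 120 N, or if a joint passes its speed limit or range.

## Working session

There is one attempt and no reset: what is moved stays moved. The work goes in short steps, Python scripts to look and compute and a tool call to move; the robot and the scene stay as the last step left them, time stands still between calls to the robot, and variables do not carry over. Pictures are saved under pics/ and viewed, at most 10 in all, crops included, and the job is handed in when it is done.

Besides the shell and the picture viewer there is one more tool, called after ">>>" as a command line: name --argument value ..., lists and objects as JSON in quotes. drive_tool: Moves the arm, as the interface text tells. Its arguments: {"type":"object","properties":{"motion":{"type":"array"},"newtons":{"type":"number"}},"required":["motion"]}

```bash
mkdir -p pics; ls
python3 - <<'E'
from workcell import ctrl
import cv2,numpy as np
print(ctrl.state(), ctrl.grip_depth)
for n in ["top","side"]:
    c=ctrl.camera(n); np.savez(n+"0.npz",**c)
    print(n,c["fx"],c["fy"],c["cx"],c["cy"],c["T"].round(4).tolist(),c.keys())
    cv2.imwrite(f"pics/{n}0.png",cv2.resize(c["color"][:,:,::-1],(800,600),interpolation=cv2.INTER_CUBIC))
E
```

```text
pics
{'time': 0.0, 'q': array([-1.35163401e+00,  1.24524493e-01,  1.65163645e+00, -1.69163991e-05,
        1.36747422e+00, -8.26281116e-02]), 'joint_vel': array([3.13304899e-04, 1.13696821e-03, 1.60384622e-04, 1.22841026e-05,
       7.12962790e-04, 5.58493198e-04]), 'joint_torque': array([ 1.81677042e-03, -4.17602670e+01, -3.59930027e+01,  7.75199477e-02,
        4.92374436e-02, -1.55121620e-04]), 'ee_pos': array([ 0.1930142 , -0.62003058,  0.21339669]), 'ee_rot': array([-3.10388013e+00, -4.71953549e-01,  2.44656205e-04]), 'wrist_force': array([0.08856577, 0.20030916, 0.02161997]), 'moment': array([ 0.0369597 , -0.02293942,  0.0116382 ]), 'gripper_force': 0.0, 'gripper_width': 1.0000627179921877} 0.0188
top 495.34744285793687 495.34744285793687 258.2659087979013 189.99842891289765 [[0.0171, 0.9892, -0.1452, 0.2508], [-0.9998, 0.0148, -0.0165, 0.0397], [-0.0142, 0.1455, 0.9893, 1.4318], [0.0, 0.0, 0.0, 1.0]] dict_keys(['color', 'depth', 'fx', 'fy', 'cx', 'cy', 'T'])
side 481.60438891013206 481.60438891013206 254.16697319242726 187.8000001350347 [[-0.9981, 0.0469, -0.0397, 0.4023], [-0.0613, -0.7106, 0.7009, 1.0302], [0.0047, 0.702, 0.7121, 1.1151], [0.0, 0.0, 0.0, 1.0]] dict_keys(['color', 'depth', 'fx', 'fy', 'cx', 'cy', 'T'])
```

View pics/top0.png

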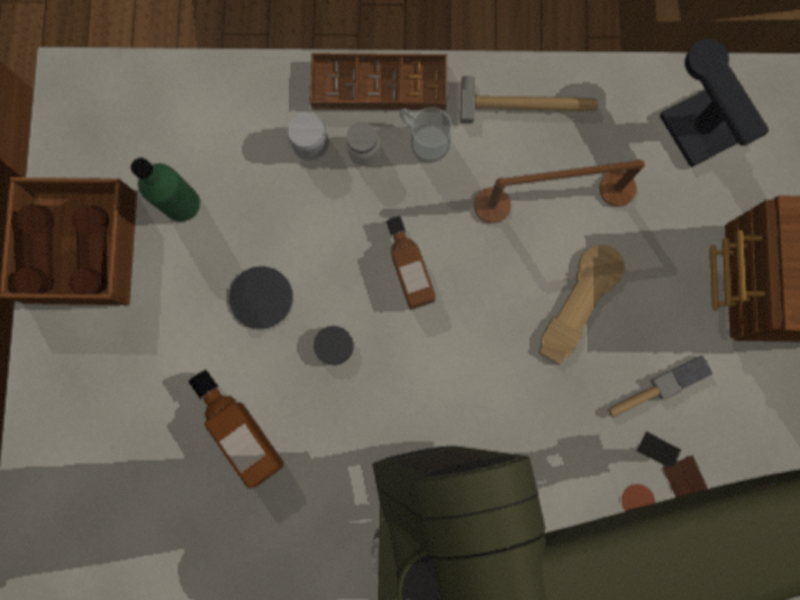

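View pics/side0.png

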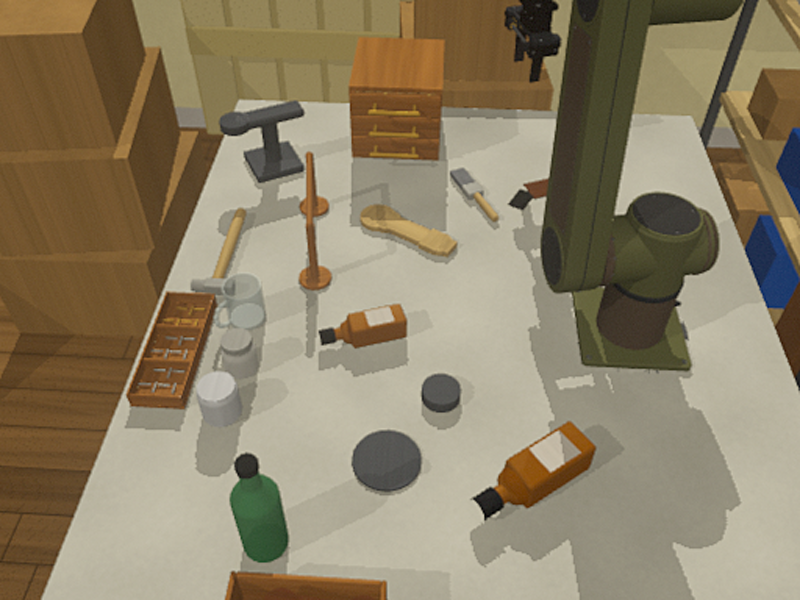

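The top view shows the small bottle at (410,265), cap toward (396,225); the plate at (261,297); the sole with its heel at (555,352) and toe at (605,255); and the bar from (500,182) to (641,165). The side view shows the same objects: bottle at (365,327), plate at (387,460), sole at (408,232), bar from (310,155) to (312,225).

```bash
cat > h.py <<'E'
import numpy as np, cv2
def load(n): return dict(np.load(n+".npz"))
def cloud(c):
    d=c["depth"].astype(float); v,u=np.mgrid[:d.shape[0],:d.shape[1]]
    P=np.stack([(u-c["cx"])/c["fx"]*d,-(v-c["cy"])/c["fy"]*d,-d],-1)
    return P@c["T"][:3,:3].T+c["T"][:3,3]
def px(U,V): return (U+.5)/1.5625-.5,(V+.5)/1.5625-.5
def ray(c,U,V):
    u,v=px(U,V); r=np.array([(u-c["cx"])/c["fx"],-(v-c["cy"])/c["fy"],-1]); r=c["T"][:3,:3]@r
    return c["T"][:3,3],r/np.linalg.norm(r)
def tri(c1,p1,c2,p2):
    o1,a=ray(c1,*p1);o2,b=ray(c2,*p2)
    s=np.linalg.lstsq(np.stack([a,-b],1),o2-o1,rcond=None)[0]
    x,y=o1+s[0]*a,o2+s[1]*b
    return (x+y)/2,np.linalg.norm(x-y)
E
python3 - <<'E'
from h import *
np.set_printoptions(precision=4,suppress=True)
t,s=load("top0"),load("side0")
for n,a,b in [("bcap end",(394,222),(321,336)),("plate c",(261,297),(387,460)),("bar L end",(499,182),(310,222)),("bar R end",(641,164),(310,155)),
  ("label c",(413,277),(380,317)),("sole heel",(551,356),(452,247)),("sole toe",(611,247),(362,212))]:
    p,e=tri(t,a,s,b); print(n,p,"err",round(e,4))
for n,c in (("top",t),("side",s)):
    P=cloud(c); hsv=cv2.cvtColor(c["color"],cv2.COLOR_RGB2HSV)
    ht=P[...,2]
    X,Y=P[...,0],P[...,1]
    m0=(X>.2)&(X<.95)&(Y>-.5)&(Y<.6)
    print(n,"bench z",np.median(ht[m0&(abs(ht)<.02)]))
    def rep(name,cx,cy,r,zlo,zhi):
        m=(np.hypot(X-cx,Y-cy)<r)&(ht>zlo)&(ht<zhi)
        Q=P[m]; 
        if len(Q)<10: print(name,len(Q));return
        rect=cv2.minAreaRect(Q[:,:2].astype(np.float32)*1000)
        print(name,len(Q),"mean",Q.mean(0),"z5/95",np.percentile(Q[:,2],[5,50,95]),"rect",rect)
    for name,uv,r,z in [("bottle",((410,265),(365,327)),.13,(.008,.1)),("plate",((261,297),(387,460)),.08,(.003,.012)),("sole",((583,303),(408,232)),.14,(.008,.04)),
       ("bar",((570,173),(311,190)),.15,(.13,.18))]:
        u,v=px(*uv[n=="side"]); u,v=int(round(u)),int(round(v))
        q=P[v,u]; print(name,"at",q); rep(name,q[0],q[1],r,*z)
E
```

```text
bcap end [0.6003 0.0836 0.0273] err 0.0042
plate c [ 0.4576  0.3315 -0.0008] err 0.0003
bar L end [ 0.6385 -0.0973  0.1587] err 0.0017
bar R end [ 0.6762 -0.342   0.145 ] err 0.0013
label c [0.4911 0.0467 0.0497] err 0.0004
sole heel [ 0.3538 -0.2076  0.0117] err 0.0015
sole toe [ 0.5619 -0.3235  0.0042] err 0.0012
top bench z 0.0006698512270240098
bottle at [0.5139 0.0531 0.0508]
bottle 961 mean [0.5111 0.0524 0.0468] z5/95 [0.0267 0.0501 0.0563] rect ((500.7503356933594, 41.01481628417969), (213.1006317138672, 227.61920166015625), 51.98905944824219)
plate at [0.4561 0.3295 0.0067]
plate 1261 mean [0.4567 0.3299 0.0065] z5/95 [0.0033 0.0061 0.0107] rect ((453.4991760253906, 331.1217956542969), (152.41436767578125, 152.97166442871094), 38.03733825683594)
sole at [ 0.452  -0.2668  0.0165]
sole 1722 mean [ 0.4595 -0.2656  0.0156] z5/95 [0.0102 0.0157 0.0205] rect ((445.2236633300781, -277.1581726074219), (224.70758056640625, 260.93609619140625), 47.67289733886719)
bar at [ 0.6545 -0.2191  0.1562]
bar 540 mean [ 0.657  -0.2178  0.1547] z5/95 [0.146  0.1555 0.1605] rect ((658.29968261718
[... 246 characters left out ...]
, 63.51368713378906), (190.70565795898438, 208.95068359375), 28.845844268798828)
plate at [0.4561 0.3352 0.0063]
plate 1499 mean [0.4579 0.3361 0.0067] z5/95 [0.0034 0.0065 0.0103] rect ((458.8821716308594, 335.5146484375), (153.5952911376953, 155.71302795410156), 35.98475646972656)
sole at [ 0.4516 -0.247   0.0167]
sole 847 mean [ 0.4554 -0.2582  0.0161] z5/95 [0.01   0.0162 0.0209] rect ((452.2545471191406, -271.9354248046875), (201.32342529296875, 227.83447265625), 15.81701946258545)
bar at [ 0.6527 -0.2063  0.1551]
bar 259 mean [ 0.6542 -0.1932  0.1542] z5/95 [0.1372 0.1559 0.1604] rect ((657.3717651367188, -212.84768676757812), (16.33545684814453, 255.80630493164062), 8.669111251831055)
```

Run:
```python
from h import *
from scipy.spatial.transform import Rotation as R
np.set_printoptions(precision=4,suppress=True)
t,s=load("top0"),load("side0")
q=[-1.352,.124,1.65,0,1.367,-.083]
print("model",R.from_euler("ZYZYZ",[q[0],q[1]+q[2],q[3],q[4],q[5]]).as_rotvec())
def plane(c,U,V,z):
    o,r=ray(c,U,V); return o+r*(z-o[2])/r[2]
def crop(c,x0,y0,x1,y1,k):
    a,b=px(x0,y0);e,f=px(x1,y1)
    return cv2.resize(c["color"][int(b):int(f),int(a):int(e),::-1],None,fx=k,fy=k,interpolation=cv2.INTER_CUBIC),int(a),int(b)
# composite: bottle & sole from top, and from side
A,*o1=crop(t,360,200,460,320,6); B,*o2=crop(t,525,235,640,370,6)
print(o1,A.shape,o2,B.shape)
H=max(A.shape[0],B.shape[0]); im=np.zeros((H,A.shape[1]+B.shape[1],3),np.uint8)
im[:A.shape[0],:A.shape[1]]=A; im[:B.shape[0],A.shape[1]:]=B
cv2.imwrite("pics/crop1.png",im); print(im.shape)
P=cloud(t)
for c,n in((t,"top"),(s,"side")):
    P=cloud(c); h=cv2.cvtColor(c["color"],cv2.COLOR_RGB2HSV); z=P[...,2]
    near=lambda x,y,r:np.hypot(P[...,0]-x,P[...,1]-y)<r
    Q=P[near(.515,.055,.11)&(z>.018)&(z<.06)]
    xy=Q[:,:2]; m=xy.mean(0); w,v=np.linalg.eigh(np.cov(xy.T)); d=v[:,1]*np.sign(v[0,1]); a=(xy-m)@d; l=(xy-m)@np.array([-d[1],d[0]])
    print(n,"bottle",m,"yaw",np.arctan2(d[1],d[0]),"along",np.percentile(a,[1,99]),"lat",np.percentile(l,[2,98]),"base",m+d*np.percentile(a,1),"cap",m+d*np.percentile(a,99))
    Q=P[near(.458,-.2655,.14)&(z>.010)&(z<.025)&(h[...,1]>60)]
    xy=Q[:,:2]; m=xy.mean(0); w,v=np.linalg.eigh(np.cov(xy.T)); d=v[:,1]*np.sign(v[0,1]); a=(xy-m)@d; l=(xy-m)@np.array([-d[1],d[0]])
    print(n,"sole",m,"yaw",np.arctan2(d[1],d[0]),"along",np.percentile(a,[1,99]),"lat",np.percentile(l,[2,98]),"heel",m+d*np.percentile(a,1),"toe",m+d*np.percentile(a,99))
```

```text
Traceback (most recent call last):
  File "scipy/spatial/transform/_rotation.pyx", line 1413, in scipy.spatial.transform._rotation.Rotation.from_euler
ValueError: Expected axis specification to be a non-empty string of upto 3 characters, got ZYZYZ
```

Run:
```python
from h import *
from scipy.spatial.transform import Rotation as R
np.set_printoptions(precision=4,suppress=True)
t,s=load("top0"),load("side0")
q=[-1.352,.124,1.65,0,1.367,-.083]
print("model",(R.from_euler("ZYZ",[q[0],q[1]+q[2],q[3]])*R.from_euler("YZ",q[4:])).as_rotvec())
def crop(c,x0,y0,x1,y1,k):
    a,b=px(x0,y0);e,f=px(x1,y1)
    return cv2.resize(c["color"][int(b):int(f),int(a):int(e),::-1],None,fx=k,fy=k,interpolation=cv2.INTER_CUBIC),int(a),int(b)
A,*o1=crop(t,375,205,450,315,5); B,*o2=crop(t,530,235,635,370,5)
print(o1,A.shape,o2,B.shape)
H=max(A.shape[0],B.shape[0]); im=np.zeros((H,A.shape[1]+B.shape[1],3),np.uint8)
im[:A.shape[0],:A.shape[1]]=A; im[:B.shape[0],A.shape[1]:]=B
cv2.imwrite("pics/crop1.png",im); print(im.shape)
for c,n in((t,"top"),(s,"side")):
    P=cloud(c); h=cv2.cvtColor(c["color"],cv2.COLOR_RGB2HSV); z=P[...,2]
    near=lambda x,y,r:np.hypot(P[...,0]-x,P[...,1]-y)<r
    for nm,m in (("bottle",near(.515,.055,.11)&(z>.018)&(z<.06)),("sole",near(.458,-.2655,.14)&(z>.010)&(z<.025)&(h[...,1]>60))):
        xy=P[m][:,:2]; m=xy.mean(0); w,v=np.linalg.eigh(np.cov(xy.T)); d=v[:,1]*np.sign(v[0,1]); a=(xy-m)@d; l=(xy-m)@np.array([-d[1],d[0]])
        print(n,nm,m,"yaw",np.arctan2(d[1],d[0]),"along",np.percentile(a,[1,99]),"lat",np.percentile(l,[2,98]),"lo",m+d*np.percentile(a,1),"hi",m+d*np.percentile(a,99))
```

```text
model [ 1.862   2.5298 -0.0006]
[239, 131] (350, 240, 3) [339, 150] (430, 335, 3)
(430, 575, 3)
top bottle [0.5124 0.0525] yaw 0.3429380844473583 along [-0.0711  0.0965] lat [-0.025   0.0247] lo [0.4455 0.0286] hi [0.6033 0.0849]
top sole [ 0.4584 -0.2652] yaw -0.5281866255732505 along [-0.1197  0.1103] lat [-0.0329  0.0334] lo [ 0.355  -0.2048] hi [ 0.5536 -0.3207]
side bottle [0.513  0.0643] yaw 0.3167351028089372 along [-0.0731  0.0915] lat [-0.0323  0.0185] lo [0.4435 0.0416] hi [0.5999 0.0928]
side sole [ 0.4562 -0.2586] yaw -0.5255738193072075 along [-0.1178  0.1154] lat [-0.0348  0.0337] lo [ 0.3543 -0.1995] hi [ 0.556  -0.3165]
```

View pics/crop1.png

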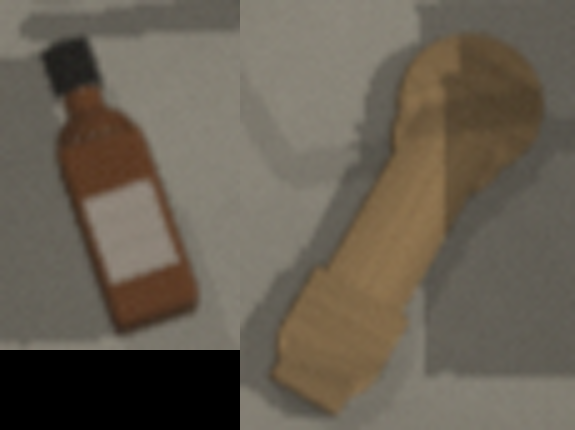

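The crop shows the bottle's cap at (68,62) and its base-edge midpoint at (157,318), label up. The sole's heel-edge midpoint is at (307,393) and its toe tip at (495,40). Both lengths agree with the given sizes. Next I'll write a move planner and compute the approach.

```bash
cat > plan.py <<'E'
import numpy as np, json, os
from scipy.spatial.transform import Rotation as R
from workcell import ctrl
np.set_printoptions(precision=4,suppress=True)
GD=ctrl.grip_depth
def frame(yaw,tau):
    """tool down, x at yaw, tilted by tau (tool z leans to -x)"""
    b=np.array([np.cos(yaw),np.sin(yaw),0]); up=np.array([0,0,1.])
    z=-np.sin(tau)*b-np.cos(tau)*up; x=np.cos(tau)*b-np.sin(tau)*up
    return R.from_matrix(np.stack([x,np.cross(z,x),z],1))
def delta(grasp,rot,label=""):
    s=ctrl.state(); log(s); p,r=s["ee_pos"],R.from_rotvec(s["ee_rot"])
    tcp=np.array(grasp)+GD*rot.as_matrix()[:,2]
    d=r.inv().apply(tcp-p)*1000; w=(r.inv()*rot).as_rotvec()
    print(label,"tcp",tcp,"dpos",d.round(1),"|",np.linalg.norm(d).round(1),"drot",w.round(3),"|",np.linalg.norm(w).round(3),"t",s["time"],"q",s["q"],"F",s["wrist_force"],"w",s["gripper_width"],s["gripper_force"])
def log(s):
    open("log.jsonl","a").write(json.dumps(dict(q=list(s["q"]),p=list(s["ee_pos"]),r=list(s["ee_rot"])))+"\n")
E
python3 -c "
from plan import *
delta([.5105,.0525,.15],frame(.34,.35))"
```

```text
tcp [0.5044 0.0504 0.1323] dpos [ 496.6 -547.4   82.3] | 743.7 drot [-0.009 -0.35  -0.037] | 0.352 t 0.1 q [-1.3516  0.1245  1.6515 -0.      1.3675 -0.0826] F [0.1718 0.2542 0.1763] w 0.9959866094546467 0.0
```

>>> drive_tool --motion '[{"hand": 1,"delta_pos": [497,-547,0],"delta_rot": [0,0,0]},{"hand": 1,"delta_pos": [497,-547,0],"delta_rot": [0,0,0]},{"hand": 1,"delta_pos": [497,-547,0],"delta_rot": [0,0,0]},{"hand": 1,"delta_pos": [497,-547,0],"delta_rot": [0,0,0]},{"hand": 1,"delta_pos": [497,-547,0],"delta_rot": [0,0,0]}]'

```text
time: 0.72
ee_pos: [0.3254, -0.3353, 0.2142]
ee_rot: [-3.106, -0.471, -0.0]
wrist_force: [0.0, -0.0, -0.8]
gripper_width: 1.003
gripper_force: 0.0
```

```bash
python3 -c "
from plan import *
delta([.5105,.0525,.15],frame(.34,.35))"
```

```text
tcp [0.5044 0.0504 0.1323] dpos [ 285.3 -315.1   82. ] | 433.0 drot [-0.007 -0.35  -0.038] | 0.352 t 0.725 q [-0.9155 -0.2958  2.0434  0.0003  1.3943  0.3541] F [ 0.0168 -0.0283 -0.8219] w 1.0031629897402277 0.0
```

>>> drive_tool --motion '[{"hand": 1,"delta_pos": [285,-315,40],"delta_rot": [-0.01,-0.35,-0.04]},{"hand": 1,"delta_pos": [285,-315,40],"delta_rot": [-0.01,-0.35,-0.04]},{"hand": 1,"delta_pos": [285,-315,40],"delta_rot": [-0.01,-0.35,-0.04]},{"hand": 1,"delta_pos": [285,-315,40],"delta_rot": [-0.01,-0.35,-0.04]},{"hand": 1,"delta_pos": [285,-315,40],"delta_rot": [-0.01,-0.35,-0.04]}]'

```text
time: 1.35
ee_pos: [0.4559, -0.0535, 0.1849]
ee_rot: [2.989, 0.517, -0.528]
wrist_force: [0.6, -1.0, -0.5]
gripper_width: 0.998
gripper_force: 0.0
```

```bash
python3 -c "
from plan import *
delta([.5105,.0525,.08],frame(.34,.35))"
```

```text
tcp [0.5044 0.0504 0.0623] dpos [117.8 -81.8  87.2] | 167.8 drot [0.004 0.    0.002] | 0.004 t 1.35 q [-0.1321 -0.0615  1.9215 -0.1603  1.5943  1.1174] F [ 0.5598 -1.0113 -0.5044] w 0.9984248015473165 0.0
```

>>> drive_tool --motion '[{"hand": 1,"delta_pos": [107.5,-82,59],"delta_rot": [0,0,0]},{"hand": 1,"delta_pos": [107.5,-82,59],"delta_rot": [0,0,0]},{"hand": 1,"delta_pos": [107.5,-82,59],"delta_rot": [0,0,0]},{"hand": 1,"delta_pos": [107.5,-82,59],"delta_rot": [0,0,0]}]'

```text
time: 1.85
ee_pos: [0.5033, 0.0486, 0.0919]
ee_rot: [2.988, 0.519, -0.532]
wrist_force: [0.3, -0.2, -0.4]
gripper_width: 1.001
gripper_force: 0.0
```

Run:
```python
from plan import *
from h import *
delta([.5105,.0525,.03],frame(.34,.35))
c=ctrl.camera("wrist"); np.savez("wrist1.npz",**c); cv2.imwrite("pics/w1.png",c["color"][:,:,::-1])
P=cloud(c); z=P[...,2]
m=(np.hypot(P[...,0]-.51,P[...,1]-.0525)<.1)&(z>.04)&(z<.06)
xy=P[m][:,:2]
print(m.sum(),xy.mean(0)); b=np.array([np.cos(.34),np.sin(.34)]);n=np.array([-b[1],b[0]])
a=(xy-[.5105,.0525])@b; l=(xy-[.5105,.0525])@n
for lo in np.arange(-.08,.05,.02):
    k=(a>lo)&(a<lo+.02)
    if k.sum()>20: print(lo,k.sum(),np.percentile(l[k],[2,98]))
# kinematics fit
A=[];B=[]
for L in open("log.jsonl"):
    d=json.loads(L); q=d["q"]; p=np.array(d["p"]); Rm=R.from_rotvec(d["r"])
    Mod=R.from_euler("ZYZ",[q[0],q[1]+q[2],q[3]])*R.from_euler("YZ",[q[4],q[5]+np.pi/2])
    print("rot err",(Mod.inv()*Rm).magnitude().round(4))
    zt=R.from_euler("Z",-q[0]).apply(Rm.as_matrix()[:,2]); pp=R.from_euler("Z",-q[0]).apply(p); s,cc=np.sin,np.cos; a=q[1]+q[2]
    A+=[[1,0,s(q[1]),s(a),cc(a),zt[0]],[0,1,cc(q[1]),cc(a),-s(a),zt[2]],[0,0,0,0,0,zt[1]]];B+=list(pp[[0,2,1]])
x,res,rk,sv=np.linalg.lstsq(np.array(A),B,rcond=None); print("a1,h,L2,L3,e3,L6",x,rk,sv,np.abs(np.array(A)@x-B).max())
```

```text
tcp [0.5044 0.0504 0.0123] dpos [29.1 -1.5 74. ] | 79.6 drot [0.004 0.003 0.003] | 0.006 t 1.85 q [ 0.0495  0.1503  1.8698 -0.1035  1.4605  1.3055] F [ 0.3283 -0.2485 -0.397 ] w 1.0014065261772116 0.0
12147 [0.5177 0.0555]
-0.08 206 [-0.0234  0.0233]
-0.06 1336 [-0.0243  0.0246]
-0.039999999999999994 1544 [-0.0243  0.0247]
-0.01999999999999999 1813 [-0.0242  0.0248]
1.3877787807814457e-17 2130 [-0.024   0.0249]
0.020000000000000018 2587 [-0.0239  0.0251]
0.04000000000000002 2127 [-0.0203  0.0215]Traceback (most recent call last):
  File "<stdin>", line 18, in <module>
AttributeError: 'float' object has no attribute 'round'
```

View pics/w1.png

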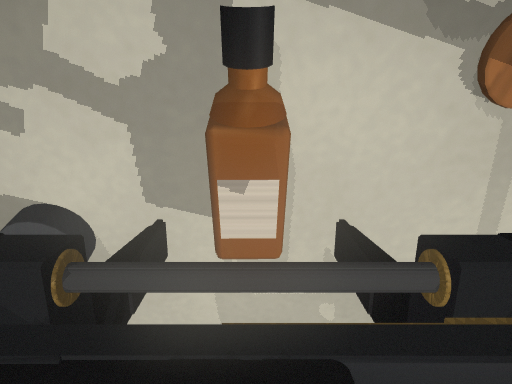

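The wrist view shows the bottle centred between the fingers (axis near column 248, base at row 258, cap at row 35). The depth strips put it within 1 mm of centre laterally. I'm going down to grip.

>>> drive_tool --motion '[{"hand": 1,"delta_pos": [14.5,-1,37],"delta_rot": [0,0,0]},{"hand": 1,"delta_pos": [29,-1.5,74],"delta_rot": [0,0,0]},{"hand": 1,"delta_pos": [29,-1.5,74],"delta_rot": [0,0,0]},{"hand": 0.4,"delta_pos": [29,-1.5,74],"delta_rot": [0,0,0]},{"hand": 0.4,"delta_pos": [29,-1.5,74],"delta_rot": [0,0,0]}]' --newtons 25

```text
time: 2.52
ee_pos: [0.5072, 0.0499, 0.0159]
ee_rot: [2.99, 0.515, -0.521]
wrist_force: [-0.3, -0.3, 1.5]
gripper_width: 0.845
gripper_force: 0.0
```

```bash
cat > kin.py <<'E'
import numpy as np, json
from scipy.spatial.transform import Rotation as R
from scipy.optimize import least_squares
Rq=lambda q:R.from_euler("ZYZ",[q[0],q[1]+q[2],q[3]])*R.from_euler("YZ",[q[4],q[5]+np.pi/2])
def fit():
    A=[];B=[];s,c=np.sin,np.cos;e=0
    for L in open("log.jsonl"):
        d=json.loads(L); q=d["q"]; p=np.array(d["p"]); Rm=R.from_rotvec(d["r"]); e=max(e,(Rq(q).inv()*Rm).magnitude())
        I=R.from_euler("Z",-q[0]); zt=I.apply(Rm.as_matrix()[:,2]); pp=I.apply(p); a=q[1]+q[2]
        A+=[[1,0,s(q[1]),s(a),c(a),zt[0]],[0,1,c(q[1]),c(a),-s(a),zt[2]],[0,0,0,0,0,zt[1]]];B+=list(pp[[0,2,1]])
    x=np.linalg.lstsq(np.array(A),B,rcond=1e-4); return x[0],x[2],np.abs(np.array(A)@x[0]-B).max(),e
def fk(q,x):
    s,c=np.sin,np.cos;a=q[1]+q[2]
    w=np.array([x[0]+x[2]*s(q[1])+x[3]*s(a)+x[4]*c(a),0,x[1]+x[2]*c(q[1])+x[3]*c(a)-x[4]*s(a)])
    r=Rq(q); return R.from_euler("Z",q[0]).apply(w)+x[5]*r.as_matrix()[:,2],r
lo=np.array([-2.61,-1.02,.03,-1.35,.32,-2.91]);hi=np.array([2.61,2.33,2.71,4.49,2.68,2.91])
def ik(p,rot,x,q0):
    def f(q):
        pp,r=fk(q,x); return np.r_[(pp-p)*5,(r.inv()*rot).as_rotvec()]
    o=least_squares(f,np.clip(q0,lo+.01,hi-.01),bounds=(lo,hi)); return o.x,np.abs(o.fun).max()
E
python3 - <<'E'
from plan import *
from kin import *
s=ctrl.state(); log(s); print(s["gripper_width"],s["gripper_force"],s["ee_pos"],s["wrist_force"],s["q"])
print(fit())
E
```

```text
0.8451064022392877 0.0 [0.5072 0.0499 0.0159] [-0.2815 -0.2962  1.4947] [ 0.0508  0.253   1.8956 -0.1045  1.3255  1.3227]
(array([-0.0122,  0.1925,  0.4928,  0.6587,  0.2718,  0.064 ]), np.int32(6), np.float64(0.053663922698326684), 8.662108527803728e-16)
```

>>> drive_tool --motion '[{"hand": 0.4,"delta_pos": [0,0,0],"delta_rot": [0,0,0]},{"hand": 0.4,"delta_pos": [0,0,0],"delta_rot": [0,0,0]},{"hand": 0.4,"delta_pos": [0,0,0],"delta_rot": [0,0,0]},{"hand": 0.4,"delta_pos": [0,0,0],"delta_rot": [0,0,0]}]' --newtons 25

```text
time: 3.02
ee_pos: [0.5055, 0.0504, 0.0137]
ee_rot: [2.99, 0.517, -0.528]
wrist_force: [-0.2, 1.0, 3.7]
gripper_width: 0.546
gripper_force: 25.0
```

```bash
sed -i 's/A+=.*$/A+=[[1,0,s(q[1]),s(a),c(a),zt[0],0],[0,1,c(q[1]),c(a),-s(a),zt[2],0],[0,0,0,0,0,zt[1],1]];B+=list(pp[[0,2,1]])/; s/c(a),0,x\[1\]/c(a),x[6],x[1]/; s/x\[4\]\*c(a),x\[6\]/x[4]*c(a),x[6]/' kin.py
python3 - <<'E'
from plan import *
from kin import *
s=ctrl.state(); log(s); print(s["gripper_width"],s["gripper_force"],s["ee_pos"],s["wrist_force"],s["q"])
print(fit())
x=fit()[0]; print(fk(s["q"],x)[0]-s["ee_pos"])
E
```

```text
0.5460816698769828 24.995664954185486 [0.5055 0.0504 0.0137] [-0.1946  1.0007  3.6914] [ 0.0518  0.2559  1.8974 -0.1039  1.3253  1.3228]
(array([0.    , 0.2232, 0.4524, 0.6131, 0.0424, 0.2922, 0.0536]), np.int32(7), np.float64(5.551115123125783e-16), 8.662108527803728e-16)
[ 0. -0. -0.]
```

Run:
```python
from plan import *
from kin import *
s=ctrl.state(); x=fit()[0]; r0=R.from_rotvec(s["ee_rot"]); q0=s["q"]
b=np.array([np.cos(.34),np.sin(.34),0]); bz=r0.inv().apply(b)
# body axis rotate so b->up about the tool y
up=np.array([0,0,1.]); ax=np.cross(b,up); Rup=R.from_rotvec(ax*np.pi/2)*r0
def path(G0,r0,G1,r1,q,n=20):
    w=(r0.inv()*r1).as_rotvec(); m=9;e=0
    for k in range(1,n+1):
        rr=r0*R.from_rotvec(w*k/n); G=G0+(G1-G0)*k/n
        q,er=ik(G+GD*rr.as_matrix()[:,2],rr,x,q); e=max(e,er); m=min(m,np.minimum(q-lo,hi-q).min())
    return q,e,m
G=s["ee_pos"]-GD*r0.as_matrix()[:,2]; print("grasp",G)
GL=G+[0,0,.2]
ql,e,m=path(G,r0,GL,r0,q0); print("lift",ql,e,m)
for psi in np.arange(0,360,20):
    r1=R.from_euler("z",np.deg2rad(psi))*Rup; zt=r1.as_matrix()[:,2]
    q,e,m=path(GL,r0,np.array([.457,.332,.15]),r1,ql)
    q2,e2,m2=path(np.array([.457,.332,.15]),r1,np.array([.457,.332,.076]),r1,q,8)
    W=.076-x[5]*zt[2]
    if e<1e-3 and e2<1e-3: print(psi,"zt",zt,"yaw",np.rad2deg(np.arctan2(zt[1],zt[0])).round(),"marg",round(m,2),round(m2,2),q2)
```

```text
grasp [0.5115 0.0526 0.0314]
lift [ 0.0518  0.0393  1.7717 -0.1012  1.6658  1.2878] 3.494652484059557e-13 0.8153315366462948
40 zt [ 0.4799  0.8076 -0.3429] yaw 59.0 marg 0.21 0.21 [ 0.1727 -0.0199  2.4883  1.9258  0.8641 -0.902 ]
60 zt [ 0.1747  0.923  -0.3429] yaw 79.0 marg 0.37 0.38 [ 0.0634  0.1307  2.327   1.5311  1.1452 -0.8367]
80 zt [-0.1515  0.9271 -0.3429] yaw 99.0 marg 0.54 0.57 [ 0.0499  0.2858  2.1322  1.2543  1.3823 -0.8397]
100 zt [-0.4594  0.8194 -0.3429] yaw 119.0 marg 0.69 0.77 [ 0.0927  0.4289  1.9307  1.0327  1.5964 -0.8738]
120 zt [-0.712   0.6128 -0.3429] yaw 139.0 marg 0.81 0.82 [ 0.1674  0.5556  1.739   0.8352  1.7951 -0.9409]
140 zt [-0.8786  0.3324 -0.3429] yaw 159.0 marg 0.63 0.64 [ 0.2603  0.6622  1.5704  0.637   1.9731 -1.0507]
160 zt [-0.9393  0.0118 -0.3429] yaw 179.0 marg 0.48 0.49 [ 0.3634  0.7435  1.4384  0.4153  2.1164 -1.2142]
180 zt [-0.8867 -0.3102 -0.3429] yaw -161.0 marg 0.39 0.4 [ 0.4715  0.7931  1.3565  0.1575  2.2039 -1.4334]
```

>>> drive_tool --motion '[{"hand": 0.4,"delta_pos": [-10,0,-28],"delta_rot": [0,0,0]},{"hand": 0.4,"delta_pos": [-29,0,-79],"delta_rot": [0,0,0]},{"hand": 0.4,"delta_pos": [-48,0,-131],"delta_rot": [0,0,0]},{"hand": 0.4,"delta_pos": [-62,0,-169],"delta_rot": [0,0,0]}]'

```text
time: 3.52
ee_pos: [0.5053, 0.0506, 0.1953]
ee_rot: [2.99, 0.517, -0.525]
wrist_force: [1.1, -0.5, -3.1]
gripper_width: 0.544
gripper_force: 25.0
```

```bash
cat >> plan.py <<'E'
def upright(psi=90):
    "rotation that stands the bottle up, from the grasp rotation"
    r0=R.from_rotvec([2.99,.517,-.528]); b=np.array([np.cos(.34),np.sin(.34),0])
    return R.from_euler("z",np.deg2rad(psi))*R.from_rotvec(np.cross(b,[0,0,1])*np.pi/2)*r0
E
python3 -c "
from plan import *
delta([.457,.332,.17],upright())"
```

```text
tcp [0.4512 0.3487 0.1636] dpos [  56.8 -299.    12. ] | 304.6 drot [ 0.721  1.215 -1.546] | 2.094 t 3.525 q [ 0.0523  0.0512  1.7908 -0.1013  1.6332  1.2916] F [ 1.0519 -0.4692 -3.0604] w 0.5439968509707184 24.992348849773407
```

>>> drive_tool --motion '[{"hand": 0.4,"delta_pos": [5,-25,1],"delta_rot": [0.06,0.101,-0.129]},{"hand": 0.4,"delta_pos": [10,-50,2],"delta_rot": [0.12,0.202,-0.258]},{"hand": 0.4,"delta_pos": [14,-75,3],"delta_rot": [0.18,0.304,-0.386]},{"hand": 0.4,"delta_pos": [19,-100,4],"delta_rot": [0.24,0.405,-0.515]},{"hand": 0.4,"delta_pos": [24,-125,5],"delta_rot": [0.3,0.506,-0.644]}]'

```text
time: 4.15
ee_pos: [0.4818, 0.1758, 0.1795]
ee_rot: [-2.428, -1.222, -0.138]
wrist_force: [0.3, -1.2, -2.4]
gripper_width: 0.549
gripper_force: 25.0
```

```bash
python3 -c "
from plan import *
delta([.457,.332,.17],upright())"
```

```text
tcp [0.4512 0.3487 0.1636] dpos [ 105.9 -110.3   87.8] | 176.3 drot [ 0.418  0.707 -0.899] | 1.218 t 4.15 q [ 0.0065 -0.135   2.0144  0.4279  1.3833  0.5384] F [ 0.3386 -1.1971 -2.4235] w 0.5485685006083204 24.99286651611328
```

>>> drive_tool --motion '[{"hand": 0.4,"delta_pos": [15,-16,13],"delta_rot": [0.06,0.101,-0.128]},{"hand": 0.4,"delta_pos": [30,-32,25],"delta_rot": [0.12,0.202,-0.257]},{"hand": 0.4,"delta_pos": [45,-47,38],"delta_rot": [0.18,0.303,-0.385]},{"hand": 0.4,"delta_pos": [60,-63,50],"delta_rot": [0.24,0.404,-0.514]},{"hand": 0.4,"delta_pos": [76,-79,63],"delta_rot": [0.3,0.505,-0.642]}]'

```text
time: 4.78
ee_pos: [0.4604, 0.2995, 0.1673]
ee_rot: [-1.545, -1.577, -0.654]
wrist_force: [0.4, 0.1, -2.6]
gripper_width: 0.545
gripper_force: 25.0
```

```bash
python3 -c "
from plan import *
delta([.457,.332,.15],upright())"
```

```text
tcp [0.4512 0.3487 0.1436] dpos [ 6.9  0.7 55. ] | 55.4 drot [ 0.119  0.202 -0.258] | 0.349 t 4.775 q [ 0.0101  0.0296  2.0824  0.9816  1.4528 -0.3604] F [ 0.3553  0.1431 -2.591 ] w 0.5450265511643889 24.993489682674408
```

>>> drive_tool --motion '[{"hand": 0.4,"delta_pos": [3,0,27],"delta_rot": [0.06,0.101,-0.129]},{"hand": 0.4,"delta_pos": [7,1,55],"delta_rot": [0.119,0.202,-0.258]},{"hand": 0.4,"delta_pos": [7,1,55],"delta_rot": [0.119,0.202,-0.258]},{"hand": 0.4,"delta_pos": [7,1,55],"delta_rot": [0.119,0.202,-0.258]}]'

```text
time: 5.28
ee_pos: [0.4522, 0.3484, 0.1445]
ee_rot: [-1.167, -1.641, -0.812]
wrist_force: [-0.1, -0.4, -1.9]
gripper_width: 0.547
gripper_force: 25.0
```

Run:
```python
from plan import *
from h import *
delta([.457,.332,.09],upright())
for n in("side","top"):
    c=ctrl.camera(n); np.savez(n+"2.npz",**c)
    P=cloud(c); z=P[...,2]
    # colour: orange body
    h=cv2.cvtColor(c["color"],cv2.COLOR_RGB2HSV)
    m=(np.hypot(P[...,0]-.457,P[...,1]-.332)<.1)&(z>.03)&(z<.3)&(h[...,0]<16)&(h[...,1]>120)
    Q=P[m]; print(n,m.sum(),"z",np.percentile(Q[:,2],[1,50,99]))
    for lo in np.arange(.06,.26,.02):
        k=(Q[:,2]>lo)&(Q[:,2]<lo+.02)
        if k.sum()>20: print(lo.round(2),k.sum(),np.percentile(Q[k,0],[3,97]),np.percentile(Q[k,1],[3,97]))
c=load("side2")["color"][150:330,180:340,::-1]; d=load("top2")["color"][130:270,90:330,::-1]
c=cv2.resize(c,None,fx=3,fy=3,interpolation=cv2.INTER_CUBIC)
cv2.imwrite("pics/s2.png",c)
```

```text
tcp [0.4512 0.3487 0.0836] dpos [-56.9  -0.8  21.7] | 60.9 drot [ 0.001  0.003 -0.005] | 0.006 t 5.275 q [ 0.0658  0.218   2.0347  1.1307  1.5466 -0.7236] F [-0.1348 -0.4002 -1.9402] w 0.5470411642632302 24.99361127614975
side 610 z [0.0881 0.1867 0.2191]
0.08 60 [0.4271 0.4802] [0.3451 0.3669]
0.1 38 [0.4272 0.4829] [0.3378 0.367 ]
0.14 30 [0.4276 0.4791] [0.3482 0.3657]
0.16 116 [0.4267 0.4845] [0.3336 0.3677]
0.18 198 [0.4283 0.4821] [0.3315 0.3673]
0.2 148 [0.4363 0.4747] [0.3287 0.3576]
top 449 z [0.1065 0.1947 0.2477]
0.16 46 [0.4255 0.4766] [0.3038 0.3442]
0.18 206 [0.4271 0.4829] [0.3056 0.3593]
0.2 157 [0.4352 0.4735] [0.3136 0.3538]
```

View pics/s2.png

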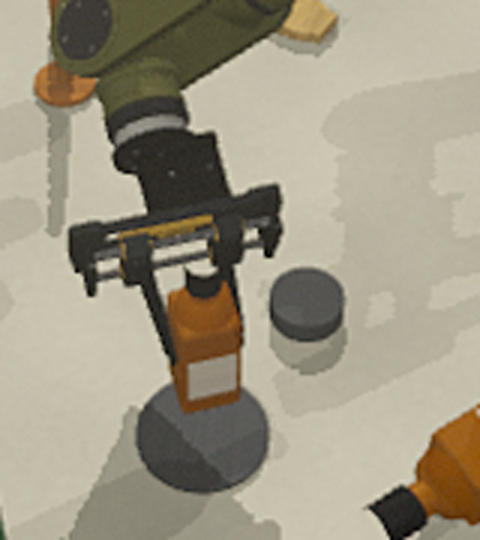

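The side crop shows the bottle hanging upright above the plate, with its base near (208,405) and the plate centre near (203,437). The numbers put it within 3 mm of the plate centre, with the base about 80 mm up.

>>> drive_tool --motion '[{"hand": 0.4,"delta_pos": [-20,0,7],"delta_rot": [0,0,0]},{"hand": 0.4,"delta_pos": [-40,-0.5,15],"delta_rot": [0,0,0]},{"hand": 0.4,"delta_pos": [-57,-0.8,21.7],"delta_rot": [0,0,0]},{"hand": 0.4,"delta_pos": [-64,-0.8,24],"delta_rot": [0,0,0]},{"hand": 0.4,"delta_pos": [-64,-0.8,24],"delta_rot": [0,0,0]}]'

```text
time: 6.0
ee_pos: [0.4514, 0.3487, 0.0763]
ee_rot: [-1.166, -1.64, -0.814]
wrist_force: [0.2, 0.6, -2.4]
gripper_width: 0.546
gripper_force: 25.0
```

```bash
python3 -c "
from plan import *
delta([.457,.332,.077],upright())"
```

```text
tcp [0.4512 0.3487 0.0706] dpos [-5.3 -0.2  2. ] | 5.7 drot [ 0.001  0.002 -0.004] | 0.004 t 6.0 q [ 0.0663  0.3448  2.033   1.1379  1.4946 -0.8381] F [ 0.2424  0.6456 -2.42  ] w 0.5459165129541171 24.9933323264122
```

>>> drive_tool --motion '[{"hand": 0.4,"delta_pos": [-1.4,0,0.5],"delta_rot": [0,0,0]},{"hand": 0.4,"delta_pos": [-2.8,0,1],"delta_rot": [0,0,0]},{"hand": 0.4,"delta_pos": [-4.2,0,1.5],"delta_rot": [0,0,0]},{"hand": 0.4,"delta_pos": [-4.2,0,1.5],"delta_rot": [0,0,0]}]'

```text
time: 6.5
ee_pos: [0.4512, 0.3488, 0.0717]
ee_rot: [-1.165, -1.64, -0.814]
wrist_force: [0.0, -0.8, -2.7]
gripper_width: 0.542
gripper_force: 25.0
```

>>> drive_tool --motion '[{"hand": 0.4,"delta_pos": [-0.9,0,0.3],"delta_rot": [0,0,0]},{"hand": 0.4,"delta_pos": [-0.9,0,0.3],"delta_rot": [0,0,0]}]'

```text
time: 6.75
ee_pos: [0.4512, 0.3487, 0.0707]
ee_rot: [-1.165, -1.64, -0.814]
wrist_force: [-0.7, 0.2, -2.7]
gripper_width: 0.545
gripper_force: 25.0
```

>>> drive_tool --motion '[{"hand": 0.4,"delta_pos": [-0.9,0,0.3],"delta_rot": [0,0,0]},{"hand": 0.4,"delta_pos": [-1.8,0,0.6],"delta_rot": [0,0,0]},{"hand": 0.4,"delta_pos": [-1.8,0,0.6],"delta_rot": [0,0,0]}]'

```text
time: 7.12
ee_pos: [0.4514, 0.3487, 0.0692]
ee_rot: [-1.165, -1.64, -0.814]
wrist_force: [-0.9, -0.4, -0.3]
gripper_width: 0.548
gripper_force: 25.0
```

Run:
```python
from plan import *
from h import *
s=ctrl.state();print(s["wrist_force"],s["ee_pos"])
c=ctrl.camera("side"); P=cloud(c); z=P[...,2]; h=cv2.cvtColor(c["color"],cv2.COLOR_RGB2HSV)
m=(np.hypot(P[...,0]-.457,P[...,1]-.332)<.06)&(h[...,0]<16)&(h[...,1]>140)
Q=P[m];print(m.sum(),np.percentile(Q[:,2],[0.5,2,5,50,99]))
# base front-bottom edge: lowest body pixel per column -> height of its depth point
v,u=np.nonzero(m)
for cu in range(u.min()+4,u.max()-3,5): print(cu,P[v[u==cu].max(),cu])
```

```text
[-0.9499 -0.3988 -0.2761] [0.4514 0.3487 0.0692]
511 [0.0074 0.0129 0.0174 0.1094 0.1408]
241 [0.4727 0.3606 0.0065]
246 [0.4589 0.3683 0.0208]
251 [0.4464 0.3616 0.0159]
256 [0.4337 0.3551 0.0114]
```

>>> drive_tool --motion '[{"hand": 0.4,"delta_pos": [-0.5,0,0.2],"delta_rot": [0,0,0]},{"hand": 0.57,"delta_pos": [-0.5,0,0.2],"delta_rot": [0,0,0]},{"hand": 0.65,"delta_pos": [-0.5,0,0.2],"delta_rot": [0,0,0]},{"hand": 0.8,"delta_pos": [-0.5,0,0.2],"delta_rot": [0,0,0]},{"hand": 0.9,"delta_pos": [-0.5,0,0.2],"delta_rot": [0,0,0]}]' --newtons 5

```text
time: 7.8
ee_pos: [0.4513, 0.3487, 0.0683]
ee_rot: [-1.165, -1.64, -0.814]
wrist_force: [0.1, -0.8, 0.0]
gripper_width: 0.803
gripper_force: 0.0
```

>>> drive_tool --motion '[{"hand": 0.95,"delta_pos": [0,0,0],"delta_rot": [0,0,0]},{"hand": 0.95,"delta_pos": [0,0,0],"delta_rot": [0,0,0]}]'

```text
time: 8.05
ee_pos: [0.4513, 0.3487, 0.0683]
ee_rot: [-1.165, -1.64, -0.814]
wrist_force: [0.1, 0.9, 0.9]
gripper_width: 0.94
gripper_force: 0.0
```

Run:
```python
from plan import *
from kin import *
from h import *
s=ctrl.state(); log(s); x=fit()[0]; print(s["ee_pos"],s["wrist_force"],s["gripper_width"],s["gripper_force"],"bottle check:")
c=ctrl.camera("side"); P=cloud(c); z=P[...,2]; h=cv2.cvtColor(c["color"],cv2.COLOR_RGB2HSV)
m=(np.hypot(P[...,0]-.457,P[...,1]-.332)<.06)&(h[...,0]<16)&(h[...,1]>140); Q=P[m]
for a in (.02,.05,.09,.11):
    k=abs(Q[:,2]-a)<.012
    if k.sum()>9: print(a,k.sum(),np.percentile(Q[k,0],[3,97]),np.percentile(Q[k,1],[3,97]))
cv2.imwrite("pics/s3.png",cv2.resize(c["color"][150:330,180:340,::-1],None,fx=3,fy=3))
# plan for the sole
def path(G0,r0,G1,r1,q,n=20):
    w=(r0.inv()*r1).as_rotvec(); m=9;e=0
    for k in range(1,n+1):
        rr=r0*R.from_rotvec(w*k/n); G=G0+(G1-G0)*k/n
        q,er=ik(G+GD*rr.as_matrix()[:,2],rr,x,q); e=max(e,er); m=min(m,np.minimum(q-lo,hi-q).min())
    return q,e,m
yaw=-.527; c0=np.array([.4575,-.2625,0]); d=np.array([np.cos(yaw),np.sin(yaw),0]); g=c0-.011*d
ry=.153; rx=np.array([np.cos(ry),np.sin(ry),0]); up=np.array([0,0,1.])
qq0=[-.5,.2,1.9,0,1.2,1.6]
for tau in (0,.2,.35,.5,.7):
  r0=frame(yaw,tau); G0=g+[0,0,.026]
  q,e,m=path(G0+[0,0,.2],r0,G0,r0,np.array(qq0)); ql,_,_=path(G0,r0,G0+[0,0,.2],r0,q)
  print("tau",tau,"grasp",q,e,m)
  for th in (.3,.45):
   for dy in (-.15,.15,.45):
    yy=ry+dy; f=np.array([np.cos(yy),np.sin(yy),0]); u=np.sin(th)*f+np.cos(th)*up   # sole x
    nn=np.cos(th)*f-np.sin(th)*up    # -sole z (toward bar)
    r1=R.from_matrix(np.stack([u,np.cross(nn,u),nn],1))*R.from_euler("y",-tau)
    # underside contact with bar: bar centre M; contact point C=M-.007*nn ; heel along u
    M=np.array([.657,-.2195,.15]); C=M-.007*nn; heel=C-u*(C[2]/u[2]); G1=heel+u*.109-nn*.018
    q1,e1,m1=path(G0+[0,0,.2],r0,G1-f*.08+[0,0,.06],r1,ql); q2,e2,m2=path(G1-f*.08+[0,0,.06],r1,G1,r1,q1,8)
    print("  th",th,"dy",dy,"err",round(e1,4),round(e2,4),"marg",round(m1,2),round(m2,2),q2)
```

```text
[0.4513 0.3487 0.0683] [0.1091 0.8662 0.8624] 0.9403626764682734 0.0 bottle check:
0.02 74 [0.4266 0.4822] [0.3371 0.3681]
0.05 29 [0.4263 0.4854] [0.327  0.3678]
0.09 97 [0.4269 0.4839] [0.3319 0.3681]
0.11 165 [0.4276 0.4835] [0.3295 0.3675]
tau 0 grasp [-0.6248  0.0599  2.099   0.      0.9827  1.473 ] 1.8441015213127395e-10 0.6110296672689333
  th 0.3 dy -0.15 err 0.0 0.0 marg 0.24 0.25 [-0.681   0.0825  2.3256  2.0989  0.7739 -0.9207]
  th 0.3 dy 0.15 err 0.0 0.0 marg 0.41 0.45 [-0.806   0.2027  2.1853  1.6966  1.0394 -0.7805]
  th 0.3 dy 0.45 err 0.0 0.0 marg 0.57 0.69 [-0.8547  0.3467  1.997   1.4282  1.2834 -0.7352]
  th 0.45 dy -0.15 err 0.0 0.0 marg 0.26 0.27 [-0.6739  0.0054  2.3196  1.8531  0.6277 -0.6804]
  th 0.45 dy 0.15 err 0.0 0.0 marg 0.44 0.46 [-0.7973  0.1334  2.1821  1.5171  0.9336 -0.6173]
  th 0.45 dy 0.45 err 0.0 0.0 marg 0.6 0.69 [-0.8465  0.2853  1.9969  1.2895  1.1955 -0.6299]
tau 0.2 grasp [-0.6154  0.1798  1.977  -0.0189  1.1841  1.4913] 7.679447355801725e-13 0.7329565183454372
  th 0.3 dy -0.15 err 0.0 0.0 marg 0.29 0.25 [-0.65    0.0012  2.2872  1.751   
[... 1807 characters left out ...]
72  0.7274  1.0032 -0.1188]
tau 0.7 grasp [-0.5998  0.4907  1.6925 -0.0471  1.657   1.511 ] 5.934323935030682e-10 0.7320390752463128
  th 0.3 dy -0.15 err 0.0 0.0 marg 0.46 0.3 [-0.5408  0.0049  2.0755  0.5022  0.6196  0.6797]
  th 0.3 dy 0.15 err 0.0 0.0 marg 0.63 0.48 [-0.6185  0.0763  2.0016  0.6409  0.8034  0.2562]
  th 0.3 dy 0.45 err 0.0 0.0 marg 0.76 0.68 [-0.6631  0.1735  1.8938  0.6611  0.9964 -0.0422]
  th 0.45 dy -0.15 err 0.0 0.0 marg 0.57 0.43 [-0.5161  0.0341  2.015   0.3035  0.7451  0.8638]
  th 0.45 dy 0.15 err 0.0 0.0 marg 0.68 0.55 [-0.5823  0.0928  1.9531  0.4279  0.8665  0.4434]
  th 0.45 dy 0.45 err 0.0 0.0 marg 0.76 0.69 [-0.6226  0.1746  1.8619  0.4717  1.0082  0.1096]
```

View pics/s3.png

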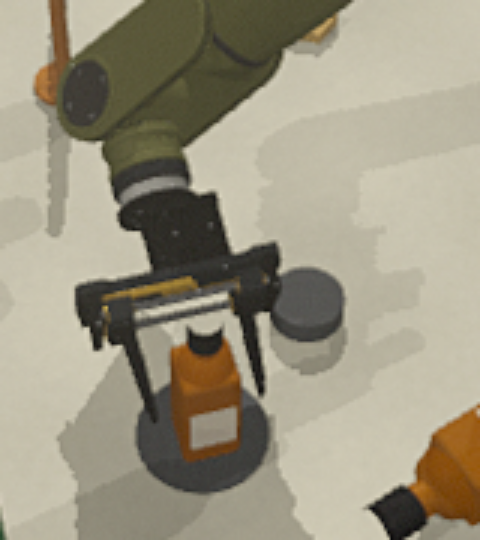

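The side crop shows the bottle standing free on the plate (base near (208,455)) with the fingers open on both sides. I'm backing straight out.

>>> drive_tool --motion '[{"hand": 1,"delta_pos": [0,0,-15],"delta_rot": [0,0,0]},{"hand": 1,"delta_pos": [0,0,-45],"delta_rot": [0,0,0]},{"hand": 1,"delta_pos": [0,0,-85],"delta_rot": [0,0,0]},{"hand": 1,"delta_pos": [0,0,-130],"delta_rot": [0,0,0]},{"hand": 1,"delta_pos": [40,0,-150],"delta_rot": [0,0,0]}]'

```text
time: 8.72
ee_pos: [0.4938, 0.226, 0.1571]
ee_rot: [-1.17, -1.636, -0.813]
wrist_force: [0.3, 0.7, 0.8]
gripper_width: 1.001
gripper_force: 0.0
```

```bash
cat >> kin.py <<'E'
def path(P0,r0,P1,r1,x,q,n=20):
    w=(r0.inv()*r1).as_rotvec(); m=9;e=0;dq=0
    for k in range(1,n+1):
        rr=r0*R.from_rotvec(w*k/n); qn,er=ik(P0+(P1-P0)*k/n,rr,x,q); dq=max(dq,abs(qn-q).max()); q=qn
        e=max(e,er); m=min(m,np.minimum(q-lo,hi-q).min())
    return q,round(e,4),round(m,2),round(dq,2)
E
python3 - <<'E'
from plan import *
from kin import *
s=ctrl.state(); x=fit()[0]
G=np.array([.448,-.257,.20]); r1=frame(-.527,.35)
delta(G,r1)
print(path(s["ee_pos"],R.from_rotvec(s["ee_rot"]),G+GD*r1.as_matrix()[:,2],r1,x,s["q"]))
E
```

```text
tcp [ 0.4424 -0.2538  0.1823] dpos [-127.1 -204.9 -418.7] | 483.2 drot [-1.078 -0.668  2.316] | 2.641 t 8.725 q [-0.1488  0.263   1.9529  0.9984  1.7124 -0.7702] F [0.3444 0.6968 0.8324] w 1.0012972893906322 0.0
(array([-0.6097,  0.0732,  1.7904, -0.0284,  1.6268,  1.4915]), np.float64(0.0), np.float64(0.62), np.float64(0.12))
```

>>> drive_tool --motion '[{"hand": 1,"delta_pos": [-9,-14,-28],"delta_rot": [-0.072,-0.045,0.154]},{"hand": 1,"delta_pos": [-17,-27,-56],"delta_rot": [-0.144,-0.089,0.309]},{"hand": 1,"delta_pos": [-25,-41,-84],"delta_rot": [-0.216,-0.134,0.463]},{"hand": 1,"delta_pos": [-34,-55,-112],"delta_rot": [-0.287,-0.178,0.618]},{"hand": 1,"delta_pos": [-42,-68,-140],"delta_rot": [-0.359,-0.223,0.772]}]'

```text
time: 9.35
ee_pos: [0.4766, 0.0666, 0.1667]
ee_rot: [-2.028, -1.061, -0.482]
wrist_force: [0.5, 0.4, 0.3]
gripper_width: 0.997
gripper_force: 0.0
```

Run:
```python
from plan import *
delta([.448,-.257,.20],frame(-.527,.35))
```

```text
tcp [ 0.4424 -0.2538  0.1823] dpos [-176.    75.9 -259.4] | 322.5 drot [-0.716 -0.446  1.543] | 1.759 t 9.35 q [-0.4284 -0.0302  2.0923  0.7775  1.5818 -0.022 ] F [0.4579 0.378  0.2729] w 0.9966860096118189 0.0
```

>>> drive_tool --motion '[{"hand": 1,"delta_pos": [-18,8,-26],"delta_rot": [-0.072,-0.045,0.154]},{"hand": 1,"delta_pos": [-35,15,-52],"delta_rot": [-0.143,-0.089,0.309]},{"hand": 1,"delta_pos": [-53,23,-78],"delta_rot": [-0.215,-0.134,0.463]},{"hand": 1,"delta_pos": [-70,30,-104],"delta_rot": [-0.286,-0.178,0.617]},{"hand": 1,"delta_pos": [-88,38,-130],"delta_rot": [-0.358,-0.223,0.772]}]'

```text
time: 9.98
ee_pos: [0.4603, -0.0939, 0.1746]
ee_rot: [-2.644, -0.243, -0.033]
wrist_force: [0.1, 0.4, -0.4]
gripper_width: 0.997
gripper_force: 0.0
```

Run:
```python
from plan import *
delta([.448,-.257,.18],frame(-.527,.35))
```

```text
tcp [ 0.4424 -0.2538  0.1623] dpos [-44.9 141.4 -63.5] | 161.4 drot [-0.358 -0.224  0.771] | 0.879 t 9.975 q [-0.5625 -0.1081  2.0111  0.3954  1.5333  0.7506] F [ 0.0657  0.3799 -0.4183] w 0.9969080509437553 0.0
```

>>> drive_tool --motion '[{"hand": 1,"delta_pos": [-9,28,-13],"delta_rot": [-0.072,-0.045,0.154]},{"hand": 1,"delta_pos": [-18,57,-25],"delta_rot": [-0.143,-0.089,0.309]},{"hand": 1,"delta_pos": [-27,85,-38],"delta_rot": [-0.215,-0.134,0.463]},{"hand": 1,"delta_pos": [-36,113,-51],"delta_rot": [-0.286,-0.178,0.617]},{"hand": 1,"delta_pos": [-45,141,-63.5],"delta_rot": [-0.358,-0.224,0.771]}]'

```text
time: 10.6
ee_pos: [0.4432, -0.2533, 0.1619]
ee_rot: [-2.904, 0.783, 0.514]
wrist_force: [-0.7, -0.6, 0.2]
gripper_width: 0.996
gripper_force: 0.0
```

Run:
```python
from plan import *
from h import *
delta([.448,-.257,.08],frame(-.527,.35))
c=ctrl.camera("wrist"); np.savez("wrist4.npz",**c); P=cloud(c); z=P[...,2]; h=cv2.cvtColor(c["color"],cv2.COLOR_RGB2HSV)
yaw=-.527;b=np.array([np.cos(yaw),np.sin(yaw)]);n=np.array([-b[1],b[0]]); g=np.array([.448,-.257])
m=(np.hypot(P[...,0]-.457,P[...,1]+.262)<.15)&(z>.010)&(z<.025)&(h[...,1]>55)
a=(P[m][:,:2]-g)@b; l=(P[m][:,:2]-g)@n; print(m.sum(),"z",np.median(z[m]),"along",np.percentile(a,[.5,99.5]))
for lo in np.arange(-.12,.13,.015):
    k=(a>lo)&(a<lo+.015)
    if k.sum()>20: print(lo.round(3),k.sum(),np.percentile(l[k],[2,98]),np.percentile(l[k],[2,98]).mean().round(4))
cv2.imwrite("pics/w4.png",c["color"][:,:,::-1])
```

```text
tcp [ 0.4424 -0.2538  0.0623] dpos [33.8  0.7 93.7] | 99.6 drot [0.001 0.    0.   ] | 0.001 t 10.6 q [-0.6081  0.0916  1.8066 -0.0285  1.5922  1.4937] F [-0.689  -0.6163  0.2361] w 0.9964661673792206 0.0
14954 z 0.014695929523320883 along [-0.1061  0.1019]
-0.12 106 [-0.0204  0.0211] 0.0004
-0.105 456 [-0.0221  0.0229] 0.0004
-0.09 615 [-0.0286  0.029 ] 0.0002
-0.075 701 [-0.0293  0.0296] 0.0001
-0.06 754 [-0.0292  0.0298] 0.0003
-0.045 762 [-0.028  0.029] 0.0005
-0.03 713 [-0.0234  0.0244] 0.0005
-0.015 775 [-0.0234  0.0243] 0.0005
0.0 838 [-0.0234  0.0244] 0.0005
0.015 925 [-0.0231  0.0244] 0.0007
0.03 1022 [-0.0237  0.0248] 0.0005
0.045 1377 [-0.0297  0.0311] 0.0007
0.06 1738 [-0.0339  0.0355] 0.0008
0.075 2235 [-0.0386  0.0399] 0.0007
0.09 1937 [-0.0386  0.0396] 0.0005
```

View pics/w4.png

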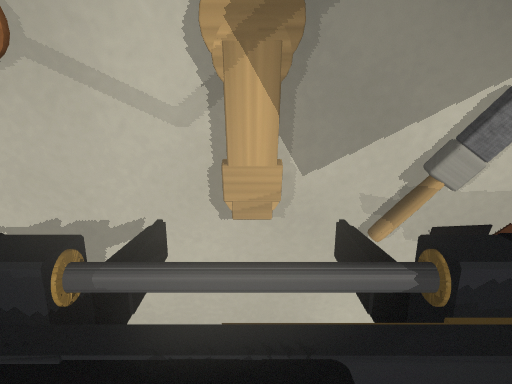

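The wrist view shows the sole's waist centred in the gap (column 252) and aligned. The depth strips put its midline within 0.5 mm. I'm going down to grip the waist.

>>> drive_tool --motion '[{"hand": 1,"delta_pos": [18,0,50],"delta_rot": [0,0,0]},{"hand": 1,"delta_pos": [34,0.5,94],"delta_rot": [0,0,0]},{"hand": 0.85,"delta_pos": [48,0.5,132],"delta_rot": [0,0,0]},{"hand": 0.75,"delta_pos": [52,0.5,144],"delta_rot": [0,0,0]},{"hand": 0.7,"delta_pos": [52,0.5,144],"delta_rot": [0,0,0]}]' --newtons 30

```text
time: 11.28
ee_pos: [0.443, -0.2513, 0.0081]
ee_rot: [-2.903, 0.773, 0.512]
wrist_force: [0.5, 0.3, 0.6]
gripper_width: 0.743
gripper_force: 0.0
```

>>> drive_tool --motion '[{"hand": 0.35,"delta_pos": [0,0,0],"delta_rot": [0,0,0]},{"hand": 0.35,"delta_pos": [0,0,0],"delta_rot": [0,0,0]},{"hand": 0.35,"delta_pos": [0,0,0],"delta_rot": [0,0,0]},{"hand": 0.35,"delta_pos": [0,0,0],"delta_rot": [0,0,0]}]'

```text
time: 11.78
ee_pos: [0.4443, -0.2525, 0.0098]
ee_rot: [-2.906, 0.774, 0.508]
wrist_force: [0.2, -1.8, 6.9]
gripper_width: 0.524
gripper_force: 30.0
```

Run:
```python
from plan import *
s=ctrl.state(); print(s["gripper_width"],s["gripper_force"],s["ee_pos"],s["ee_rot"],s["wrist_force"])
```

```text
0.5235368258522355 29.995708465576172 [ 0.4443 -0.2525  0.0098] [-2.9064  0.7738  0.5078] [ 0.197  -1.7839  6.8835]
```

>>> drive_tool --motion '[{"hand": 0.35,"delta_pos": [-10,0,-28],"delta_rot": [0,0,0]},{"hand": 0.35,"delta_pos": [-29,0,-79],"delta_rot": [0,0,0]},{"hand": 0.35,"delta_pos": [-48,0,-131],"delta_rot": [0,0,0]},{"hand": 0.35,"delta_pos": [-62,0,-169],"delta_rot": [0,0,0]},{"hand": 0.35,"delta_pos": [-62,0,-169],"delta_rot": [0,0,0]}]'

```text
time: 12.4
ee_pos: [0.4446, -0.2527, 0.1916]
ee_rot: [-2.908, 0.774, 0.499]
wrist_force: [0.5, -0.4, -1.8]
gripper_width: 0.527
gripper_force: 30.0
```

```bash
cat >> plan.py <<'E'
# sole held: sole frame in the tool, from the grasp
_r=R.from_rotvec([-2.9064,.7738,.5078]); _d=np.array([np.cos(-.527),np.sin(-.527),0]); _c=np.array([.448,-.257,0])+np.array([-_d[1],_d[0],0])*.0005
SR=_r.inv()*R.from_euler("z",-.527); HEEL=_r.inv().apply(_c-.109*_d-np.array([.4443,-.2525,.0098])); HEEL[1]=0
def lean(th=.3,dy=0,back=0,up=0,M=(.657,-.2195,.15),ry=.153):
    "TCP pose holding the sole against the bar, drawn back and up by so much"
    f=np.array([np.cos(ry+dy),np.sin(ry+dy),0]); z=np.array([0,0,1.]); u=np.sin(th)*f+np.cos(th)*z; n=np.cos(th)*f-np.sin(th)*z
    r=R.from_matrix(np.stack([u,np.cross(-n,u),-n],1))*SR.inv()
    C=np.array(M)-.007*n; heel=C-u*C[2]/u[2]-back*f+up*z
    return heel-r.apply(HEEL),r,heel
def deltap(p,r):
    delta(p-GD*r.as_matrix()[:,2],r)
E
python3 - <<'E'
from plan import *
from kin import *
s=ctrl.state(); x=fit()[0]; print(HEEL)
for dy in (0,.1,.2):
    p,r,h=lean(dy=dy,back=.09,up=.06); q,*i=path(s["ee_pos"],R.from_rotvec(s["ee_rot"]),p,r,x,s["q"]); print(dy,q,i)
    p2,r2,h2=lean(dy=dy); print(path(p,r,p2,r2,x,q),p2,h2)
    deltap(p,r)
E
```

```text
[-0.0941  0.      0.0444]
0 [-0.861  -0.2615  2.3154  1.1084  0.8591 -0.1242] [np.float64(0.0), np.float64(0.39), np.float64(0.14)]
(array([-0.6958,  0.0012,  2.2045,  1.2905,  0.6733, -0.2541]), np.float64(0.0), np.float64(0.35), np.float64(0.01)) [ 0.6248 -0.2239  0.1018] [ 0.6039 -0.2277  0.    ]
 tcp [ 0.5358 -0.2376  0.1618] dpos [ 77.5 -58.5   4.3] | 97.2 drot [ 0.199  1.214 -0.696] | 1.414 t 12.4 q [-0.6073  0.0628  1.7838 -0.0254  1.6352  1.4865] F [ 0.5039 -0.3705 -1.833 ] w 0.5266348592354554 29.979844987392426
0.1 [-0.9006 -0.1841  2.2529  1.0961  0.9624 -0.2113] [np.float64(0.0), np.float64(0.46), np.float64(0.13)]
(array([-0.7297,  0.0429,  2.1619,  1.2464,  0.7765, -0.3012]), np.float64(0.0), np.float64(0.46), np.float64(0.01)) [ 0.6254 -0.227   0.1018] [ 0.605  -0.2329  0.    ]
 tcp [ 0.5383 -0.2496  0.1618] dpos [ 85.1 -49.2   1.6] | 98.4 drot [ 0.23   1.198 -0.798] | 1.458 t 12.4 q [-0.6073  0.0628  1.7838 -0.0254  1.6352  1.4865] F [ 0.5039 -0.3705 -1.833 ] w 0.5266348592354554 29.979844987392426
0.2 [-0.928  -0.1055  2.1842  1.073   1.0564 -0.2832] [np.float64(0.0), np.float64(0.53), np.float64(0.12)]
(array([-0.7564,  0.0881,  2.1138,  1.2011,  0.8736, -0.3449]), np.float64(0.0), np.float64(0.53), np.float64(0.01)) [ 0.6263 -0.2302  0.1018] [ 0.6066 -0.2381  0.    ]
 tcp [ 0.5419 -0.2613  0.1618] dpos [ 93.5 -40.9  -1.4] | 102.1 drot [ 0.261  1.179 -0.899] | 1.506 t 12.4 q [-0.6073  0.0628  1.7838 -0.0254  1.6352  1.4865] F [ 0.5039 -0.3705 -1.833 ] w 0.5266348592354554 29.979844987392426
```

>>> drive_tool --motion '[{"hand": 0.35,"delta_pos": [10,-7,0.5],"delta_rot": [0.025,0.152,-0.087]},{"hand": 0.35,"delta_pos": [19,-15,1],"delta_rot": [0.05,0.303,-0.174]},{"hand": 0.35,"delta_pos": [29,-22,1.6],"delta_rot": [0.075,0.455,-0.261]},{"hand": 0.35,"delta_pos": [39,-29,2.1],"delta_rot": [0.1,0.607,-0.348]},{"hand": 0.35,"delta_pos": [48,-37,2.7],"delta_rot": [0.125,0.759,-0.435]}]'

```text
time: 13.02
ee_pos: [0.4985, -0.2403, 0.1664]
ee_rot: [-2.974, 0.168, -0.685]
wrist_force: [0.0, 1.0, -2.8]
gripper_width: 0.52
gripper_force: 30.0
```

Run:
```python
from plan import *
p,r,h=lean(back=.09,up=.06); deltap(p,r)
```

```text
tcp [ 0.5358 -0.2376  0.1618] dpos [31.  -5.4 20.7] | 37.7 drot [ 0.069  0.46  -0.263] | 0.535 t 13.025 q [-0.7269 -0.2736  2.1601  0.4156  0.9836  0.7716] F [ 0.0144  1.0464 -2.8022] w 0.5198365388579316 29.982427954673767
```

>>> drive_tool --motion '[{"hand": 0.35,"delta_pos": [10,-2,7],"delta_rot": [0.023,0.153,-0.088]},{"hand": 0.35,"delta_pos": [20,-3.5,14],"delta_rot": [0.046,0.306,-0.175]},{"hand": 0.35,"delta_pos": [31,-5.4,20.7],"delta_rot": [0.069,0.46,-0.263]},{"hand": 0.35,"delta_pos": [31,-5.4,20.7],"delta_rot": [0.069,0.46,-0.263]}]'

```text
time: 13.52
ee_pos: [0.5343, -0.2373, 0.1589]
ee_rot: [-2.749, -0.212, -1.359]
wrist_force: [0.3, -0.0, -3.4]
gripper_width: 0.522
gripper_force: 30.0
```

Run:
```python
from plan import *
from h import *
p,r,h=lean(back=.04,up=.012); deltap(p,r)
for n in("top","side"):
    c=ctrl.camera(n); np.savez(n+"5.npz",**c)
a=load("top5")["color"][80:260,270:440,::-1];b=load("side5")["color"][60:240,150:320,::-1]
cv2.imwrite("pics/s5.png",cv2.resize(np.hstack([a,b]),None,fx=2.3,fy=2.3,interpolation=cv2.INTER_CUBIC))
```

```text
tcp [ 0.5853 -0.2299  0.1138] dpos [-4.5  0.5 68.3] | 68.4 drot [-0.     0.006 -0.006] | 0.008 t 13.525 q [-0.8613 -0.2605  2.3176  1.103   0.8575 -0.117 ] F [ 0.3001 -0.0302 -3.3703] w 0.5215785211241828 29.98095989227295
```

View pics/s5.png

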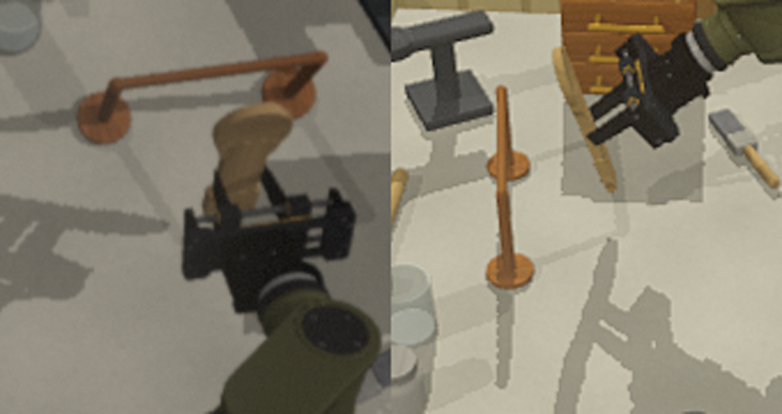

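The picture shows the sole held steeply, heel low and toe up, in front of the bar's middle (toe at (252,125) in the top crop, bar from (115,85) to (320,58)). I'm moving closer.

>>> drive_tool --motion '[{"hand": 0.35,"delta_pos": [-1.5,0,23],"delta_rot": [0,0,0]},{"hand": 0.35,"delta_pos": [-3,0.3,46],"delta_rot": [0,0.003,-0.003]},{"hand": 0.35,"delta_pos": [-4.5,0.5,68],"delta_rot": [0,0.006,-0.006]},{"hand": 0.35,"delta_pos": [-4.5,0.5,68],"delta_rot": [0,0.006,-0.006]}]'

```text
time: 14.12
ee_pos: [0.5871, -0.2302, 0.117]
ee_rot: [-2.746, -0.224, -1.369]
wrist_force: [-0.1, -0.1, -2.4]
gripper_width: 0.523
gripper_force: 30.0
```

Run:
```python
from plan import *
from h import *
p,r,h=lean(back=.005,up=.004); deltap(p,r)
f=np.array([np.cos(.153),np.sin(.153),0])
print("tool axes: fwd",R.from_rotvec(ctrl.state()["ee_rot"]).inv().apply(f),"up",R.from_rotvec(ctrl.state()["ee_rot"]).inv().apply([0,0,1]))
for n in("top","side"):
    c=ctrl.camera(n); np.savez(n+"6.npz",**c); P=cloud(c);hh=cv2.cvtColor(c["color"],cv2.COLOR_RGB2HSV)
    rel=P-np.array([.657,-.2195,0]); X=rel@f; Y=rel@np.array([-f[1],f[0],0]); Z=P[...,2]
    m=(abs(Y)<.06)&(X>-.13)&(X<.04)&(Z>.004)&(Z<.26)&(hh[...,0]>8)&(hh[...,0]<24)&(hh[...,1]>75)
    for z0 in np.arange(.005,.26,.02):
        k=m&(Z>=z0)&(Z<z0+.02)
        if k.sum()>8: print(n,z0.round(3),k.sum(),"X",np.percentile(X[k],[5,50,95]),"Y",np.percentile(Y[k],[3,97]))
```

```text
tcp [ 0.6199 -0.2246  0.1058] dpos [11.1 -0.3 33.3] | 35.1 drot [-0.001  0.     0.003] | 0.003 t 14.125 q [-0.7616 -0.0901  2.2599  1.2311  0.7361 -0.2292] F [-0.1491 -0.0552 -2.3717] w 0.5226413121891308 29.98022496700287
tool axes: fwd [0.6025 0.0067 0.7981] up [ 0.798   0.0068 -0.6026]
top 0.045 28 X [-0.0976 -0.0952 -0.0905] Y [-0.0279  0.0296]
top 0.065 65 X [-0.0943 -0.0898 -0.0822] Y [-0.029   0.0292]
top 0.085 56 X [-0.0875 -0.0833 -0.0797] Y [-0.0262  0.0283]
top 0.105 60 X [-0.0815 -0.0771 -0.0734] Y [-0.0252  0.0169]
top 0.125 87 X [-0.0791 -0.0713 -0.0663] Y [-0.0221  0.0243]
top 0.145 235 X [-0.0678 -0.0023  0.0046] Y [-0.0568  0.0572]
top 0.165 100 X [-0.0624 -0.0582 -0.0541] Y [-0.0318  0.0282]
top 0.185 149 X [-0.1242 -0.052  -0.0478] Y [-0.0366  0.0397]
top 0.205 149 X [-0.0489 -0.0453 -0.04  ] Y [-0.0399  0.0388]
top 0.225 194 X [-0.0426 -0.0374 -0.0259] Y [-0.0321  0.0326]
top 0.245 36 X [-0.0378 -0.0333 -0.0268] Y [-0.014   0.0131]
side 0.025 21 X [-0.1035 -0.0998 -0.0915] Y [-0.011   0.0271]
side 0.045 32 X [-0.0995 -0.0948 -0.0838] Y [-0.0184  0.0329]
side 0.065 38 X [-0.0937 -0.089  -0.0761] Y [-0.0181  0.0336]
side 0.085 34 X [-0.0878 -0.0804 -0.0705] Y [-0.004   0.0298]
side 0.105 20 X [-0.0795 -0.0712 -0.0644] Y [-0.0148  0.0308]
side 0.125 42 X [-0.081  -0.0697 -0.0591] Y [-0.0224  0.0316]
side 0.145 140 X [-0.067  -0.002   0.0076] Y [-0.0573  0.0543]
side 0.165 38 X [-0.1219 -0.0586 -0.0476] Y [-0.0278  0.0341]
side 0.185 66 X [-0.1272 -0.0534 -0.0406] Y [-0.029  0.052]
side 0.205 52 X [-0.0497 -0.0448 -0.0344] Y [-0.0246  0.0427]
side 0.225 64 X [-0.0428 -0.0354 -0.0269] Y [-0.0189  0.0352]
side 0.245 21 X [-0.0376 -0.0342 -0.025 ] Y [-0.011   0.0217]
```

>>> drive_tool --motion '[{"hand": 0.35,"delta_pos": [4,0,12],"delta_rot": [0,0,0]},{"hand": 0.35,"delta_pos": [8,0,24],"delta_rot": [0,0,0]},{"hand": 0.35,"delta_pos": [11,-0.3,33],"delta_rot": [0,0,0]},{"hand": 0.35,"delta_pos": [11,-0.3,33],"delta_rot": [0,0,0]}]'

```text
time: 14.72
ee_pos: [0.6208, -0.226, 0.1086]
ee_rot: [-2.746, -0.226, -1.375]
wrist_force: [-0.8, 0.1, -1.8]
gripper_width: 0.52
gripper_force: 30.0
```

>>> drive_tool --motion '[{"hand": 0.35,"delta_pos": [-1.6,0,1.2],"delta_rot": [0,0,0]},{"hand": 0.35,"delta_pos": [-2.4,0,1.8],"delta_rot": [0,0,0]},{"hand": 0.35,"delta_pos": [-2.4,0,1.8],"delta_rot": [0,0,0]}]'

```text
time: 15.1
ee_pos: [0.62, -0.2265, 0.1057]
ee_rot: [-2.747, -0.224, -1.376]
wrist_force: [-0.5, -0.1, -2.2]
gripper_width: 0.523
gripper_force: 30.0
```

>>> drive_tool --motion '[{"hand": 0.35,"delta_pos": [-1.2,0,0.9],"delta_rot": [0,0,0]},{"hand": 0.35,"delta_pos": [-2.4,0,1.8],"delta_rot": [0,0,0]},{"hand": 0.35,"delta_pos": [-2.4,0,1.8],"delta_rot": [0,0,0]}]'

```text
time: 15.48
ee_pos: [0.6203, -0.2266, 0.103]
ee_rot: [-2.747, -0.225, -1.376]
wrist_force: [-0.4, -0.3, -1.3]
gripper_width: 0.522
gripper_force: 30.0
```

>>> drive_tool --motion '[{"hand": 0.35,"delta_pos": [-0.8,0,0.6],"delta_rot": [0,0,0]},{"hand": 0.35,"delta_pos": [-0.8,0,0.6],"delta_rot": [0,0,0]}]'

```text
time: 15.72
ee_pos: [0.6208, -0.2266, 0.1028]
ee_rot: [-2.746, -0.225, -1.378]
wrist_force: [0.3, 0.5, 2.2]
gripper_width: 0.522
gripper_force: 30.0
```

>>> drive_tool --motion '[{"hand": 0.35,"delta_pos": [1.4,0,1.0],"delta_rot": [0,0,0]},{"hand": 0.35,"delta_pos": [2.2,0,2.1],"delta_rot": [0,0,0]},{"hand": 0.35,"delta_pos": [2.2,0,2.1],"delta_rot": [0,0,0]}]'

```text
time: 16.1
ee_pos: [0.6233, -0.226, 0.1024]
ee_rot: [-2.747, -0.225, -1.376]
wrist_force: [-1.1, -0.1, 1.7]
gripper_width: 0.522
gripper_force: 30.0
```

>>> drive_tool --motion '[{"hand": 0.35,"delta_pos": [0.6,0,0.8],"delta_rot": [0,0,0]},{"hand": 0.35,"delta_pos": [1.2,0,1.6],"delta_rot": [0,0,0]},{"hand": 0.35,"delta_pos": [1.2,0,1.6],"delta_rot": [0,0,0]}]'

```text
time: 16.48
ee_pos: [0.625, -0.2257, 0.1021]
ee_rot: [-2.747, -0.225, -1.375]
wrist_force: [-3.3, -0.5, 2.5]
gripper_width: 0.518
gripper_force: 30.0
```

Both contacts show in the wrist force: heel on the bench and sole on the bar. I'm releasing.

>>> drive_tool --motion '[{"hand": 0.54,"delta_pos": [0,0,0],"delta_rot": [0,0,0]},{"hand": 0.58,"delta_pos": [0,0,0],"delta_rot": [0,0,0]},{"hand": 0.7,"delta_pos": [0,0,0],"delta_rot": [0,0,0]},{"hand": 0.85,"delta_pos": [0,0,0],"delta_rot": [0,0,0]},{"hand": 0.95,"delta_pos": [0,0,0],"delta_rot": [0,0,0]}]' --newtons 5

```text
time: 17.1
ee_pos: [0.6252, -0.2257, 0.1024]
ee_rot: [-2.747, -0.225, -1.376]
wrist_force: [-0.6, 0.2, 0.3]
gripper_width: 0.841
gripper_force: 0.0
```

>>> drive_tool --motion '[{"hand": 0.95,"delta_pos": [0,0,0],"delta_rot": [0,0,0]},{"hand": 0.95,"delta_pos": [0,0,0],"delta_rot": [0,0,0]},{"hand": 0.95,"delta_pos": [0,0,-12],"delta_rot": [0,0,0]},{"hand": 0.95,"delta_pos": [0,0,-40],"delta_rot": [0,0,0]},{"hand": 0.95,"delta_pos": [0,0,-80],"delta_rot": [0,0,0]}]'

```text
time: 17.73
ee_pos: [0.5608, -0.2349, 0.1504]
ee_rot: [-2.746, -0.225, -1.374]
wrist_force: [-0.4, -0.7, 1.4]
gripper_width: 0.95
gripper_force: 0.0
```

Run:
```python
from plan import *
from h import *
f=np.array([np.cos(.153),np.sin(.153),0]); print(ctrl.state()["wrist_force"],ctrl.state()["ee_pos"])
for n in("side","top"):
    c=ctrl.camera(n); np.savez(n+"7.npz",**c); P=cloud(c);hh=cv2.cvtColor(c["color"],cv2.COLOR_RGB2HSV)
    rel=P-np.array([.657,-.2195,0]); X=rel@f; Y=rel@np.array([-f[1],f[0],0]); Z=P[...,2]
    m=(abs(Y)<.06)&(X>-.11)&(X<.06)&(Z>.004)&(Z<.26)&(hh[...,0]>8)&(hh[...,0]<24)&(hh[...,1]>75)
    for z0 in np.arange(.005,.26,.03):
        k=m&(Z>=z0)&(Z<z0+.03)
        if k.sum()>8: print(n,z0.round(3),k.sum(),"X",np.percentile(X[k],[5,50,95]),"Y",np.percentile(Y[k],[3,97]))
cv2.imwrite("pics/s7.png",cv2.resize(load("side7")["color"][40:340,100:420,::-1],None,fx=1.9,fy=1.9,interpolation=cv2.INTER_CUBIC))
```

```text
[-0.4187 -0.6801  1.3577] [ 0.5608 -0.2349  0.1504]
side 0.005 38 X [-0.0704 -0.0644 -0.0505] Y [-0.0069  0.0296]
side 0.035 64 X [-0.0624 -0.0555 -0.0417] Y [-0.0193  0.0332]
side 0.065 63 X [-0.0527 -0.0445 -0.0334] Y [-0.0164  0.0307]
side 0.095 60 X [-0.0414 -0.0338 -0.022 ] Y [-0.0164  0.0278]
side 0.125 76 X [-0.0326 -0.0218  0.0077] Y [-0.0152  0.0485]
side 0.155 99 X [-0.0191 -0.0104  0.007 ] Y [-0.0171  0.055 ]
side 0.185 98 X [-0.0084 -0.0025  0.0098] Y [-0.0352  0.0435]
side 0.215 67 X [0.0023 0.0088 0.0174] Y [-0.0151  0.0328]
top 0.005 75 X [-0.072  -0.0668 -0.0629] Y [-0.0284  0.0237]
top 0.035 131 X [-0.0635 -0.0582 -0.0523] Y [-0.0295  0.0274]
top 0.065 134 X [-0.0522 -0.0469 -0.0406] Y [-0.0274  0.0254]
top 0.095 118 X [-0.0417 -0.0357 -0.0297] Y [-0.023   0.0222]
top 0.125 153 X [-0.0307 -0.0237 -0.0021] Y [-0.0518  0.0542]
top 0.155 229 X [-0.02   -0.0129  0.0024] Y [-0.0538  0.0497]
top 0.185 242 X [-0.0089 -0.0032  0.003 ] Y [-0.0386  0.0374]
top 0.215 158 X [0.0013 0.007  0.0156] Y [-0.0297  0.028 ]
```

View pics/s7.png

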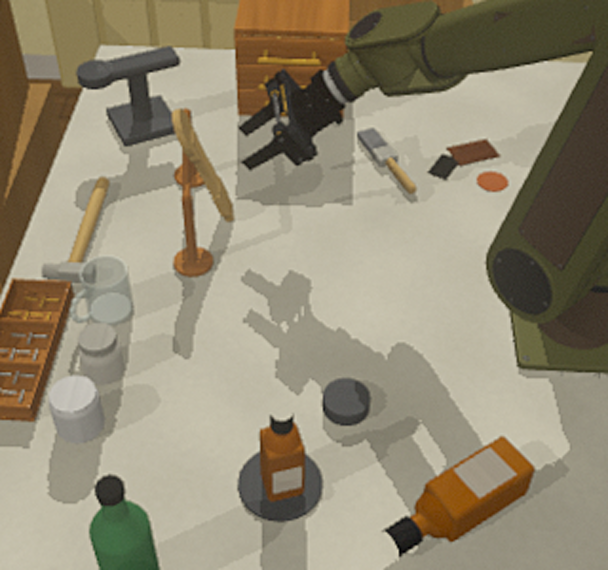

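The picture shows the sole leaning on the bar (heel near (225,215), toe near (182,115)) with the gripper clear. The bottle stands on its plate at (283,465), and everything else is where it was.

>>> drive_tool --motion '[{"hand": 0.95,"delta_pos": [0,0,-30],"delta_rot": [0,0,0]},{"hand": 0.95,"delta_pos": [0,0,-30],"delta_rot": [0,0,0]},{"hand": 0.95,"delta_pos": [0,0,-30],"delta_rot": [0,0,0]},{"hand": 0.95,"delta_pos": [0,0,-30],"delta_rot": [0,0,0]}]'

```text
time: 18.32
ee_pos: [0.5383, -0.2383, 0.1673]
ee_rot: [-2.746, -0.225, -1.374]
wrist_force: [-0.6, -0.2, -0.1]
gripper_width: 0.947
gripper_force: 0.0
```

```bash
python3 -c "
from workcell import ctrl
print(ctrl.hand_in())"
```

```text
the job is handed in; nothing more can be done
None
```

The small bottle stands upright on its drip plate and the sole leans at rest against the bar, heel on the bench, toe up past the bar; I handed the job in at about 18 s of the 54 s, and the hand-in returned no verdict.

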